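Cover the parts cup and the mug before grinding

ROBOT

A 7-joint arm with a two-finger parallel gripper is mounted at the origin on a cart in front of the work surface, level with it; the furniture and walls round the work are solid. World frame = base frame: x ahead of the robot, y to its left, z up, the work surface at z = 0. Lengths are in m, angles in degrees, forces in N, time in s.
With the tool pointing down it reaches from about 0.425 to 0.875 m from the base axis. Payload 4.7 kg.
Tool frame: the origin (TCP) lies midway between the tips of the shut fingers; the grasp point (between the pads) lies 19 mm behind it; z points along the fingers, y is the direction in which the jaws open and shut (so a half turn about z gives the same grasp; the last joint's range is limited). The gripper opens to 87 mm and grips with 3 to 60 N. Pads are 19 mm wide; open, the fingers measure 117 mm over their backs; the gripper's body (75 mm by 190 mm) begins 51 mm behind the grasp point.
Start: joints at [77.699, 18.392, -4.016, 83.108, 1.295, 78.541, -3.26], TCP at [0.147, -0.633, 0.192] pointing down, gripper open.
Joint ranges: [-163.93, 163.93], [-17.29, 119.83], [-79.2, 71.16], [3.27, 140.29], [-89.18, 269.18], [5.43, 117.66], [-154.24, 154.24]. Speed limits (degrees/s): [147.25, 147.25, 180, 180, 180, 180, 180].

INTERFACE

Orientations are given as [roll, pitch, yaw] about the fixed x, y, z axes, in that order (R = Rz(yaw) Ry(pitch) Rx(roll)).
In Python, from cell import env gives the robot as it stands.
- The arm moves only by the tool apply_moves, never from a script. Its argument "targets" is a list of rows, each a list of 2 entries, a list of its own where there are three numbers: the shift along the world's x, y, z in mm, then the turn, a rotation vector about the world's x, y, z in rad. A call has 1 to 8 rows; each row is the pose to reach, as a shift and turn from the pose commanded when the call began; what a row does not reach only later rows make up. A row lasts 1/10 s, in which the tool goes at most 50 mm and 8.59 degrees, less where a joint would pass 70% of its speed; a pose out of reach is approached as far as the arm can. A call with a gripper value outside its range is refused whole. "hand" is the finger opening in mm, from 0 to 87, set as the call begins (left out, the last holds). The fingers move at their own pace and stop on an object; "squeeze" is the grip in N (left out, the last holds). Time passes only in rows, so rows that repeat a pose let the fingers close. It gives the time, the measured TCP pose, the force and the opening at its end, in the units of the state.
- env.get_obs(): the state, without advancing time (a new reading comes with each control period).
- env.read_camera(name): name is "scene" or "top" or "wrist"; returns a dict with "image" (420x560x3 uint8, red, green, blue), "camera_matrix" (3x3 intrinsics, pixels), "camera_from_world" (4x4, takes a point from world to camera coordinates); the wrist camera has in their place "mount" (4x4, takes a point from camera to tool coordinates, whose origin is the TCP and whose axes are the flange's). Camera axes: x right, y down, z forward; pixel columns grow to the right and rows downward; lengths in m; the calibration is good to about 2 mm. A picture is of the moment at which its call begins: read the wrist's pose just before it. There is no depth.
- env.sign_off(): hands the job in, once; it reports no verdict.
Trained networks look in a picture, given as the dict that the camera call returned (one of the last four; its "shot" number tells which), for a name from the list of things; names that differ only in an ending like _2 or _b are one class to them, and where a whole thing is asked for, a point or a joint stands for the part that bears it (a point fixed in the world has none). Each returns a list of dicts, best first, with "conf" (0 to 1); they miss things now and then, are a little off and sometimes report something else, mostly with a low value. They report only what shows in the picture. A call takes as long as a camera call. They do not tell look-alikes from the thing itself.
- env.regions_of(picture, target): "region" (420x560 bool, what is visible of it) and "rect" ([left, top, right, bottom] in pixels, round what is visible of it).
The state is a dict: "time_s": time; "qpos": joint angles; "joint_velocities": joint speeds; "effort": joint torques, N m; "tool_pos": TCP position; "tool_rot": TCP orientation; "force": force on the tool from outside, world axes, zero at the start; "wrist_torque": the same for the moment, N m; "grip_width": finger opening in m.
Only numpy, scipy, OpenCV 4.12 (cv2) and the standard library are available. Lean on these libraries where they do the work, as an engineer would, in place of code of your own. Each camera call takes 0.05 s, during which the arm holds its last target. There are 200 camera calls.

TASK

Grinding dust is about to fly, so cover the two open containers that stand to the right of the vise: put the small blue lid on the blue parts cup and the big white lid on the enamel mug there. Each lid must sit level and fully down, its edge all round outside the container's rim. Leave the cup and the mug standing where they are.

Things in the scene. Friction and masses are not known exactly. Their poses are not given: they have to be found in the camera images.
- cup_lid: small round blue lid, 76 mm across, lying flat, round black knob upright in the centre. Origin: centre of its lower edge, z up through the knob. Skirt 6 mm deep at the edge (71 mm across inside), plate on it from 6 to 9 mm above the origin; knob: foot 26 mm across from 9 to 13 mm, plain grip 20 mm across from 13 to 37 mm, top at 41 mm. About 0.06 kg
- mug_lid: large round white lid, 109 mm across, lying flat, round black knob upright in the centre. Origin: centre of its lower edge, z up through the knob. Skirt 6 mm deep at the edge (104 mm across inside), plate on it from 6 to 9 mm above the origin; knob: foot 26 mm across from 9 to 13 mm, plain grip 20 mm across from 13 to 37 mm, top at 41 mm. About 0.10 kg
- cup_mouth (a point): centre of the open mouth of the small round blue parts cup with a steel rim and some nuts in it, right of the vise, at the height of its rim; z up. The cup is 57 mm across the rim, 72 mm high, loose, 0.14 kg, standing on the bench. With its lid on, the lid's origin is 6 mm below this point
- mug_mouth (a point): centre of the open mouth of the white enamel mug that stands near the cup, right of the vise (not its twin at the far left end of the bench), at rim height; z up. Round, 84 mm across, 84 mm high, loose, 0.33 kg; its handle points along this point's -y axis and reaches 75 mm from the centre. With its lid on, the lid's origin is 6 mm below this point
Things that resemble listed ones, but are neither listed nor needed, are in the scene too. Several things have the shape of the mug_lid; the one meant has the colours described above. What is shaped like the cup_lid but purple is not meant.

How it is judged (in metres and radians):
At the end, for the whole second after the job is handed in: The blue lid lies on the cup and the white lid on the mug: each at rest, level within 3.4 degrees, fully down (its origin 3 to 10 mm below the rim, 6 when seated) and its centre within 14 mm of the mouth's centre. Cup and mug stand upright within 40 mm of where they were (horizontal distance between cup_lid and cup_mouth below 0.014 m and z of cup_lid in the frame of cup_mouth between -0.01 and -0.003 m and angle between each of cup_lid, mug_lid, cup_mouth, mug_mouth's own z axis and vertical below 0.06 rad and horizontal distance between mug_lid and mug_mouth below 0.014 m and z of mug_lid in the frame of mug_mouth between -0.01 and -0.003 m and distance of each of cup_mouth, mug_mouth from where it was at the start of the episode below 0.04 m and linear speed of each of cup_lid, mug_lid below 0.02 m/s); the robot touches nothing.
It also fails if it takes over 72 s, if anything falls off the work surface, if the arm or the gripper's body presses on something with over 40 N, if the wrist force passes 120 N, or if a joint passes its speed limit or range.

## Working session

There is one attempt and no reset: what is moved stays moved. The work goes in short steps, Python scripts to look and compute and a tool call to move; the robot and the scene stay as the last step left them, time stands still between calls to the robot, and variables do not carry over. Pictures are saved under pics/ and viewed, about 8 in all and at most 12, crops included, and the job is handed in when it is done.

Besides the shell and the picture viewer there is one more tool, called after "Request:" as name([rows], argument=value, ...), one row to a line, values as JSON. apply_moves: Moves the arm, as the interface text tells. Its arguments: {"type":"object","properties":{"targets":{"type":"array","items":{"type":"array"}},"hand":{"type":"number"},"squeeze":{"type":"number"}},"required":["targets"]}

```bash
mkdir -p pics; ls
cat > h.py <<'E'
from cell import env
import numpy as np, cv2
def save(p,n,crop=None,s=1):
    im=p["image"][:,:,::-1]
    if crop: l,t,r,b=crop; im=im[t:b,l:r]
    cv2.imwrite("pics/"+n,cv2.resize(im,None,fx=s,fy=s,interpolation=cv2.INTER_CUBIC))
def ray(p,uv,z,cfw=None):
    K=p["camera_matrix"]; T=np.linalg.inv(p["camera_from_world"] if cfw is None else cfw)
    d=T[:3,:3]@np.linalg.inv(K)@[uv[0],uv[1],1.]; o=T[:3,3]
    return o+d*(z-o[2])/d[2]
E
python3 - <<'E'
from h import *
o=env.get_obs(); print(o)
for n in("scene","top"):
    p=env.read_camera(n); save(p,n+".png",s=1.4)
    for t in("cup_lid","mug_lid","cup_mouth","mug_mouth"):
        for r in env.regions_of(p,t):
            l,tt,rr,b=r["rect"]; m=r["region"]; print(n,t,round(r["conf"],2),[int(x) for x in r["rect"]],p["image"][m].mean(0).round(),ray(p,((l+rr)/2,(tt+b)/2),.01).round(3))
E
```

```text
pics
{'time_s': 0.0, 'qpos': array([77.69619902, 18.43882321, -4.01865434, 83.17446796,  1.29690898,
       78.54054005, -3.26049623]), 'joint_velocities': array([-0.03208602,  0.02915321, -0.00748756,  0.00404927, -0.04185937,
       -0.06540308,  0.02764042]), 'effort': array([ 3.62542796e-04, -4.91284382e+01, -4.03770134e-01, -3.12527740e+01,
       -6.39860937e-02,  4.36292519e-02,  1.52546654e-04]), 'tool_pos': array([ 0.14728315, -0.63247091,  0.19126849]), 'tool_rot': array([-1.79891532e+02,  6.61034763e-03,  1.31163955e+01]), 'force': array([ 0.03247796,  0.40636742, -0.23013633]), 'wrist_torque': array([-0.02273936,  0.0368717 ,  0.00357271]), 'grip_width': 0.08706682186966713}
scene cup_lid 0.64 [261, 231, 284, 248] [161.  80. 171.] [0.417 0.201 0.01 ]
scene cup_lid 0.47 [230, 223, 253, 238] [ 80. 101. 152.] [0.553 0.209 0.01 ]
scene mug_lid 0.97 [187, 287, 230, 313] [231. 185. 204.] [0.346 0.583 0.01 ]
scene mug_lid 0.88 [207, 248, 237, 267] [229. 226. 222.] [0.476 0.394 0.01 ]
scene mug_lid 0.83 [234, 269, 269, 295] [ 58. 212. 200.] [0.306 0.45  0.01 ]
scene cup_mouth 0.47 [327, 171, 339, 184] [ 75.  88. 117.] [ 0.571 -0.509  0.01 ]
scene mug_mouth 0.6 [303, 182, 312, 184] [210. 200. 178.] [ 0.633 -0.365  0.01 ]
top cup_lid 0.7 [229, 163, 249, 186] [ 63.  75. 121.] [0.553 0.233 0.01 ]
top cup_lid 0.64 [236, 204, 258, 229] [155.  85. 177.] [0.41  0.201 0.01 ]
top mug_lid 0.74 [163, 228, 193, 264] [ 66. 194. 187.] [0.306 0.433 0.01 ]
top mug_lid 0.72 [118, 216, 150, 248] [206. 154. 184.] [0.35  0.583 0.01 ]
top mug_lid 0.62 [177, 179, 210, 207] [207. 202. 206.] [0.486 0.386 0.01 ]
top cup_mouth 0.63 [424, 178, 449, 195] [93. 84. 80.] [ 0.52  -0.433  0.01 ]
top mug_mouth 0.66 [351, 172, 384, 206] [93. 74. 62.] [ 0.51  -0.202  0.01 ]
```

View pics/scene.png

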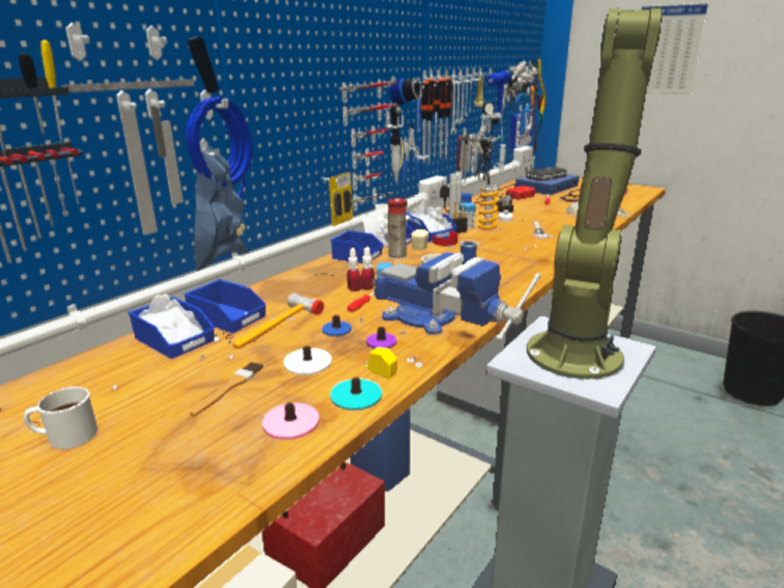

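View pics/top.png

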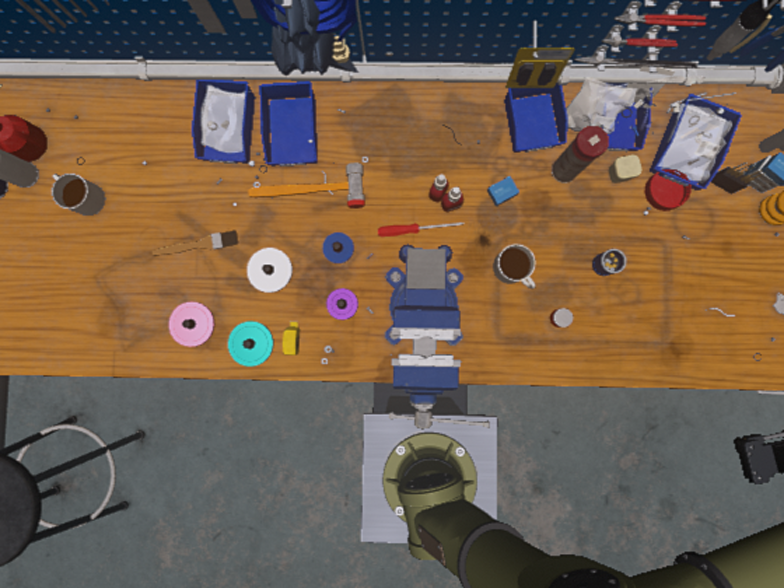

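The meant white lid is at (268,269) in the enlarged top picture; pink (190,324) and cyan (250,344) are look-alikes. The meant blue lid is at (338,247), and purple (342,304) is not it. The mug is at (515,263) and the cup at (611,262), both right of the vise; the twin mug at (70,190) is left alone. I'll measure these and confirm them in one crop.

Run:
```python
from h import *
p=env.read_camera("top"); save(p,"crop.png",(165,150,460,250),2.7)
for n,uv,z in(("white",(268/1.4,269/1.4),.009),("blue",(338/1.4,247/1.4),.009),("mug",(515/1.4,263/1.4),.084),("cup",(611/1.4,262/1.4),.072)): print(n,ray(p,uv,z).round(3))
for t,z in(("cup_lid",.009),("mug_lid",.009),("cup_mouth",.072),("mug_mouth",.084)):
    for r in env.regions_of(p,t):
        (c,s,a)=cv2.minAreaRect(np.argwhere(r["region"])[:,::-1].astype(np.float32)); print(t,c,s,ray(p,c,z).round(3))
w=env.read_camera("wrist"); print(w["mount"].round(3),w["camera_matrix"]); print(np.linalg.inv(p["camera_from_world"])[:3,3])
```

```text
white [0.491 0.395 0.009]
blue [0.547 0.226 0.009]
mug [ 0.505 -0.186  0.084]
cup [ 0.512 -0.407  0.072]
cup_lid (244.25003051757812, 216.75003051757812) (21.21320343017578, 20.50609588623047) [0.41  0.213 0.009]
cup_lid (241.0, 176.0) (22.0, 22.0) [0.549 0.228 0.009]
mug_lid (192.5, 192.5) (29.0, 31.0) [0.49  0.391 0.009]
mug_lid (136.5, 231.5) (31.0, 31.0) [0.354 0.577 0.009]
mug_lid (178.75001525878906, 245.25003051757812) (31.11269760131836, 31.819805145263672) [0.311 0.432 0.009]
cup_mouth (434.5, 187.0) (16.0, 21.0) [ 0.512 -0.401  0.072]
mug_mouth (366.5, 190.0) (30.0, 29.0) [ 0.498 -0.182  0.084]
[[ 0.001 -0.961 -0.275  0.075]
 [ 1.     0.001 -0.    -0.   ]
 [ 0.    -0.275  0.961 -0.192]
 [ 0.     0.     0.     1.   ]] [[362.95315924   0.         279.79802411]
 [  0.         362.95315924 206.93152317]
 [  0.           0.           1.        ]]
[0.33828087 0.06816657 1.31055407]
```

View pics/crop.png

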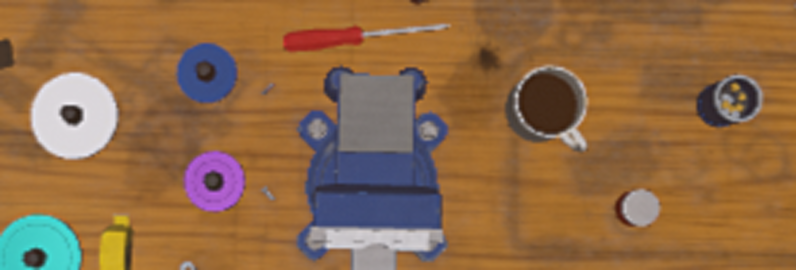

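The crop confirms it: white lid (73,115), blue lid (206,72), purple lid (213,181), and the mug (548,102) and cup (738,98) right of the vise. Next I move over the containers for a closer look on the way.

Request:
apply_moves([
  [[15,12,35],[0,0,0]],
  [[45,40,75],[0,0,0]],
  [[80,70,115],[0,0,0]],
  [[115,100,140],[0,0,0]],
  [[150,130,155],[0,0,0]],
  [[180,156,159],[0,0,0]],
  [[203,174,159],[0,0,0]],
  [[213,182,159],[0,0,0]],
])

```text
time_s: 1.6
tool_pos: [0.365, -0.4472, 0.3526]
tool_rot: [179.9, -0.2, 13.6]
force: [-0.5, -0.2, -0.1]
grip_width: 0.087
```

Request:
apply_moves([
  [[15,15,0],[0,0,0]],
  [[45,48,0],[0,0,0]],
  [[78,82,0],[0,0,0]],
  [[110,118,0],[0,0,0]],
  [[132,142,0],[0,0,0]],
  [[140,150,0],[0,0,0]],
  [[140,150,0],[0,0,0]],
  [[140,150,0],[0,0,0]],
])

```text
time_s: 2.4
tool_pos: [0.499, -0.3034, 0.3511]
tool_rot: [180.0, 0.1, 12.9]
force: [0.4, -0.6, 0.2]
grip_width: 0.0873
```

```bash
cat >> h.py <<'E'
from scipy.spatial.transform import Rotation as R
def wrist():
    o=env.get_obs(); p=env.read_camera("wrist")
    T=np.eye(4); T[:3,:3]=R.from_euler("xyz",o["tool_rot"],degrees=True).as_matrix(); T[:3,3]=o["tool_pos"]
    p["camera_from_world"]=np.linalg.inv(T@p["mount"]); return o,p
def circ(p,m,z):
    # fit circle to outline of mask, projected to height z
    c=max(cv2.findContours(m.astype(np.uint8),cv2.RETR_EXTERNAL,cv2.CHAIN_APPROX_NONE)[0],key=cv2.contourArea)[:,0]
    P=np.array([ray(p,u,z)[:2] for u in c]); A=np.c_[2*P,np.ones(len(P))]
    s=np.linalg.lstsq(A,(P**2).sum(1),rcond=None)[0]; return s[:2].round(4),round(2*np.sqrt(s[2]+s[:2]@s[:2]),4)
E
python3 - <<'E'
from h import *
o,p=wrist(); print(o["time_s"],o["tool_pos"],o["tool_rot"]); 
im=p["image"].copy()
for t,z in(("cup_mouth",.072),("mug_mouth",.084)):
    for r in env.regions_of(p,t):
        print(t,r["conf"],r["rect"],circ(p,r["region"],z))
        c=cv2.findContours(r["region"].astype(np.uint8),0,1)[0]; cv2.drawContours(im,c,-1,(255,0,255),1)
save({"image":im},"w1.png",s=1.4); np.save("w1.npy",p["image"]); np.save("w1T.npy",p["camera_from_world"])
E
```

```text
2.4 [ 0.49896092 -0.30341909  0.35108902] [1.79957474e+02 9.08197750e-02 1.29345094e+01]
cup_mouth 0.59 [334.8, 139.4, 382.5, 185.2] (array([ 0.5203, -0.4039]), np.float64(0.0614))
```

View pics/w1.png

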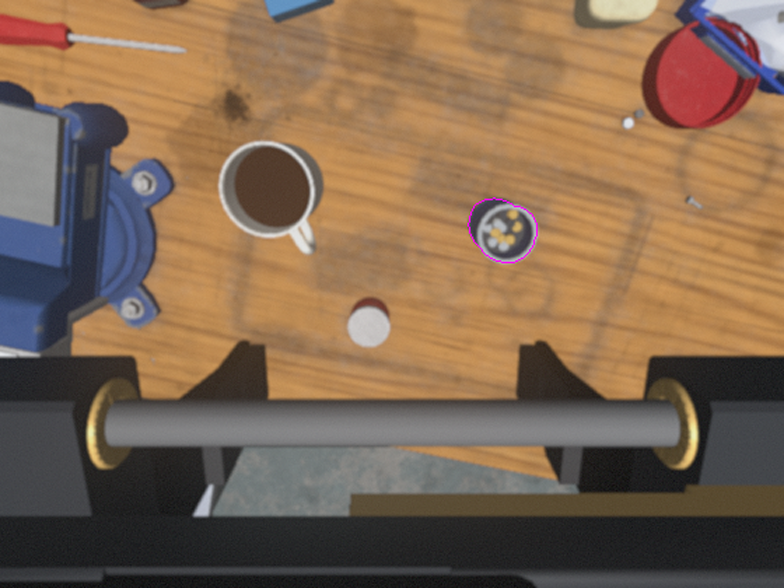

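The wrist picture shows the mug rim round (267,188) and the cup rim round (507,233). The network's mask of the cup includes its side wall, so I'll fit the rims themselves.

Run:
```python
from h import *
im=np.load("w1.npy");T=np.load("w1T.npy");K=np.array([[362.953,0,279.798],[0,362.953,206.93],[0,0,1]])
p={"camera_matrix":K}; g=cv2.cvtColor(im,cv2.COLOR_RGB2GRAY); S=4
for n,c,z,D in(("mug",(191,134),.084,.084),("cup",(362,166),.072,.057)):
    u=np.array(c,float); h=np.linalg.norm(ray(p,u,z,T)-ray(p,u+[1,0],z,T)); r=D/2/h
    x0,y0=c[0]-50,c[1]-50; a=cv2.resize(g[y0:y0+100,x0:x0+100],None,fx=S,fy=S,interpolation=cv2.INTER_CUBIC)
    C=cv2.HoughCircles(a,cv2.HOUGH_GRADIENT_ALT,1.5,5,param1=150,param2=.7,minRadius=int(S*(r-3)),maxRadius=int(S*(r+3)))
    print(n,"r exp",r,"hand",ray(p,u,z,T).round(4))
    for q in ([] if C is None else C[0][:4]):
        uv=(q[0]+.5)/S-.5+x0,(q[1]+.5)/S-.5+y0; print(uv,q[2]/S,ray(p,uv,z,T).round(4))
```

```text
mug r exp 33.77991846117036 hand [ 0.5112 -0.1872  0.084 ]
(np.float32(189.0), np.float32(134.25)) 32.868332 [ 0.5104 -0.1849  0.084 ]
(np.float32(201.375), np.float32(135.0)) 33.814503 [ 0.5129 -0.2     0.084 ]
cup r exp 21.79291258890824 hand [ 0.519  -0.4091  0.072 ]
(np.float32(357.75), np.float32(161.75)) 22.283754 [ 0.5232 -0.4021  0.072 ]
(np.float32(360.75), np.float32(165.5)) 21.59796 [ 0.5193 -0.4073  0.072 ]
(np.float32(354.75), np.float32(161.0)) 20.113926 [ 0.5232 -0.398   0.072 ]
```

Mug ≈ (0.511, -0.187), cup ≈ (0.519, -0.408); the top camera agrees within 7 mm, and I'll refine before placing. Now to the lids.

Request:
apply_moves([
  [[0,15,0],[0,0,0]],
  [[0,50,0],[0,0,0]],
  [[0,92,0],[0,0,0]],
  [[0,135,0],[0,0,0]],
  [[0,178,0],[0,0,0]],
  [[0,221,0],[0,0,0]],
  [[0,264,0],[0,0,0]],
  [[0,307,0],[0,0,0]],
])

```text
time_s: 3.35
tool_pos: [0.4995, 0.0081, 0.3517]
tool_rot: [179.9, -0.0, 13.1]
force: [0.1, -0.5, -0.5]
grip_width: 0.087
```

Request:
apply_moves([
  [[0,43,0],[0,0,0]],
  [[0,86,0],[0,0,0]],
  [[0,129,-10],[0,0,0]],
  [[0,172,-20],[0,0,0]],
  [[0,215,-35],[0,0,0]],
  [[0,240,-45],[0,0,0]],
  [[0,250,-50],[0,0,0]],
  [[0,250,-50],[0,0,0]],
])

```text
time_s: 4.15
tool_pos: [0.4993, 0.2568, 0.3008]
tool_rot: [180.0, 0.1, 13.3]
force: [-0.0, -0.1, 0.5]
grip_width: 0.087
```

Request:
apply_moves([
  [[0,0,0],[0,0,0]],
  [[0,0,0],[0,0,0]],
], hand=50)

```text
time_s: 4.35
tool_pos: [0.5014, 0.2539, 0.302]
tool_rot: [179.9, -0.1, 12.9]
force: [-0.3, 1.4, -0.4]
grip_width: 0.078
```

Run:
```python
from h import *
o,p=wrist(); print(o["time_s"],o["tool_pos"],o["tool_rot"],o["grip_width"]); 
im=p["image"].copy()
for t,z in(("cup_lid",.007),("mug_lid",.007)):
    for r in env.regions_of(p,t):
        print(t,r["conf"],r["rect"],p["image"][r["region"]].mean(0).round(),circ(p,r["region"],z))
        c=cv2.findContours(r["region"].astype(np.uint8),0,1)[0]; cv2.drawContours(im,c,-1,(255,0,255),1)
save({"image":im},"w2.png",s=1.4)
```

```text
4.35 [0.5014064  0.25385222 0.3020394 ] [ 1.79931689e+02 -5.69053575e-02  1.29115136e+01] 0.07798807920697937
cup_lid 0.9 [272.9, 101.5, 334.1, 160.2] [ 81.  98. 147.] (array([0.5492, 0.2307]), np.float64(0.0743))
cup_lid 0.88 [263.1, 200.8, 318.0, 251.2] [159.  96. 185.] (array([0.4134, 0.218 ]), np.float64(0.0746))
mug_lid 0.9 [91.9, 223.0, 169.1, 288.4] [ 98. 198. 193.] (array([0.324 , 0.4342]), np.float64(0.092))
mug_lid 0.84 [130.7, 101.4, 216.9, 183.8] [229. 229. 230.] (array([0.4925, 0.3962]), np.float64(0.1074))
mug_lid 0.73 [0.5, 168.9, 68.2, 249.3] [215. 169. 195.] (array([0.3586, 0.5761]), np.float64(0.1063))
```

View pics/w2.png

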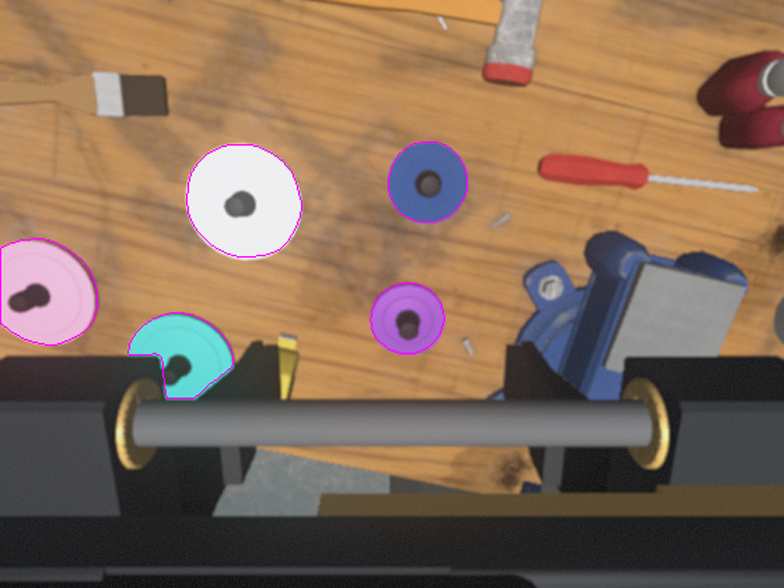

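The wrist picture shows the white lid at (244,201) and the blue lid at (428,182), fitted diameters 107 and 74 mm, as expected. The blue one is next.

Request:
apply_moves([
  [[20,-10,-10],[0,0,0]],
  [[42,-21,-40],[0,0,0]],
  [[48,-25,-80],[0,0,0]],
  [[48,-25,-120],[0,0,0]],
  [[48,-25,-160],[0,0,0]],
  [[48,-25,-195],[0,0,0]],
  [[48,-25,-215],[0,0,0]],
  [[48,-25,-220],[0,0,0]],
])

```text
time_s: 5.3
tool_pos: [0.547, 0.2291, 0.0788]
tool_rot: [180.0, 0.3, 13.0]
force: [-1.0, -0.2, 0.1]
grip_width: 0.0501
```

Request:
apply_moves([
  [[0,0,0],[0,0,0]],
  [[0,0,0],[0,0,0]],
])

```text
time_s: 5.5
tool_pos: [0.5496, 0.2312, 0.083]
tool_rot: [-180.0, -0.1, 13.1]
force: [0.6, 0.1, 1.2]
grip_width: 0.0503
```

```bash
cat > lid.py <<'E'
from h import *
import sys
o,p=wrist(); t=sys.argv[1]; print(o["time_s"],o["tool_pos"].round(4),o["tool_rot"].round(2),o["force"].round(1),o["grip_width"])
for r in env.regions_of(p,t)[:2]: print(r["conf"],r["rect"],circ(p,r["region"],float(sys.argv[2])))
save(p,sys.argv[3],s=1.4)
E
python3 lid.py cup_lid .007 w3.png
```

```text
5.5 [0.5496 0.2312 0.083 ] [-1.7999e+02 -1.4000e-01  1.3080e+01] [0.6 0.1 1.2] 0.05031584564639878
0.86 [230.7, 157.6, 332.9, 255.2] (array([0.5492, 0.2307]), np.float64(0.0752))
0.58 [220.1, 316.9, 304.2, 351.1] (array([0.4286, 0.2208]), np.float64(0.0535))
```

View pics/w3.png

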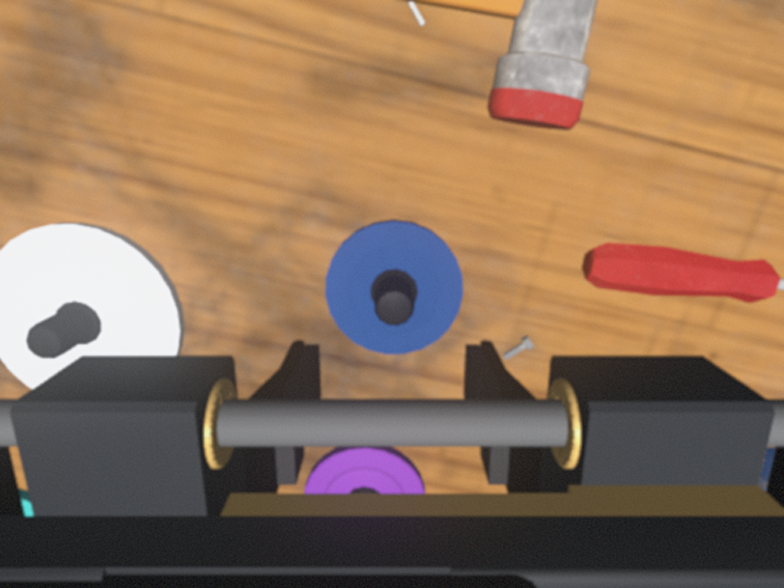

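The blue lid sits at (395,287), centred between the fingers. I'll descend and grip.

Request:
apply_moves([
  [[0,0,-15],[0,0,0]],
  [[0,0,-40],[0,0,0]],
  [[0,0,-57],[0,0,0]],
  [[0,0,-64],[0,0,0]],
  [[0,0,-64],[0,0,0]],
  [[0,0,-64],[0,0,0]],
])

```text
time_s: 6.2
tool_pos: [0.5488, 0.2314, 0.0179]
tool_rot: [-180.0, -0.0, 13.1]
force: [0.0, -0.8, 0.4]
grip_width: 0.0497
```

Request:
apply_moves([
  [[0,0,0],[0,0,0]],
  [[0,0,0],[0,0,0]],
  [[0,0,0],[0,0,0]],
  [[0,0,0],[0,0,0]],
  [[0,0,0],[0,0,0]],
  [[0,0,0],[0,0,0]],
  [[0,0,0],[0,0,0]],
  [[0,0,0],[0,0,0]],
], hand=10, squeeze=25)

```text
time_s: 7.0
tool_pos: [0.5484, 0.2309, 0.0174]
tool_rot: [180.0, 0.0, 13.1]
force: [-0.5, -0.1, 0.4]
grip_width: 0.01
```

The opening reads 10 mm, so the 20 mm knob is not between the pads. Time for a look.

```bash
python3 lid.py cup_lid .007 w4.png
```

```text
7.0 [0.5484 0.2309 0.0174] [180.     0.    13.11] [-0.5 -0.1  0.4] 0.010038710926051742
0.88 [217.2, 170.3, 348.3, 287.3] (array([0.5559, 0.2322]), np.float64(0.0646))
```

View pics/w4.png

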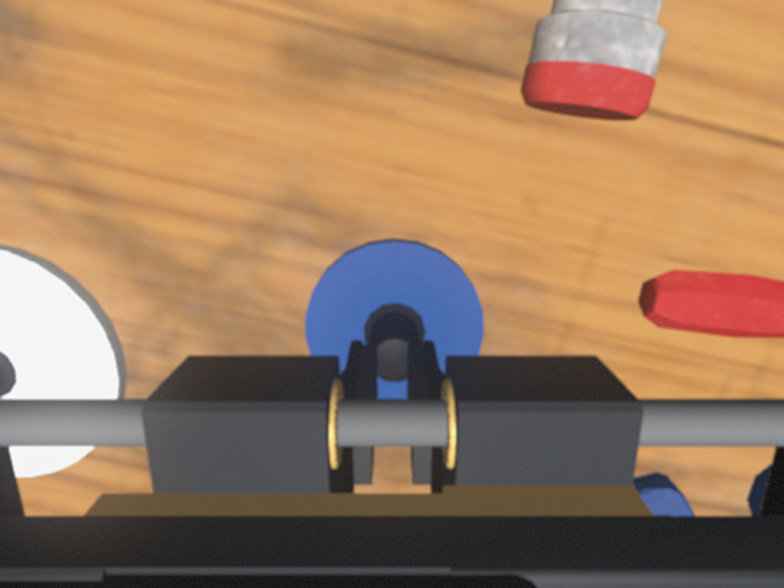

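Run:
```python
from h import *
a=cv2.imread("pics/w4.png")[300:500,290:500]
a=(255*(a/255.)**.5).clip(0,255).astype(np.uint8)
cv2.imwrite("pics/w4c.png",cv2.resize(a,None,fx=2.9,fy=2.9,interpolation=cv2.INTER_CUBIC))
```

```text
(no output)
```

View pics/w4c.png

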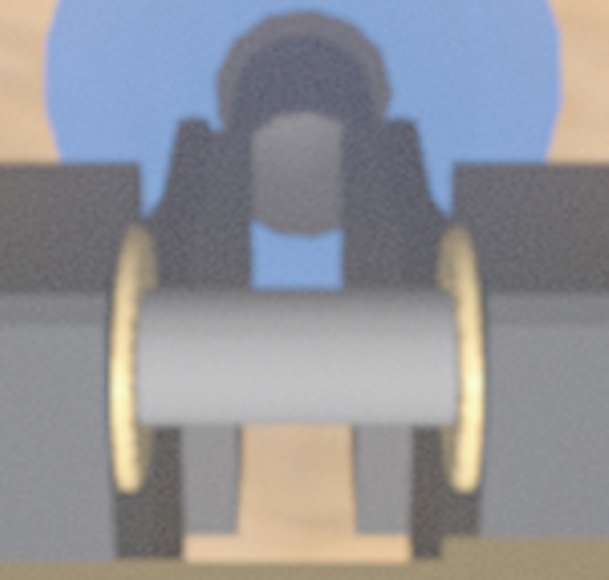

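Request:
apply_moves([
  [[0,0,0],[0,0,0]],
  [[0,0,0],[0,0,0]],
  [[0,0,0],[0,0,0]],
], hand=0)

```text
time_s: 7.4
tool_pos: [0.5484, 0.2309, 0.0174]
tool_rot: [180.0, 0.0, 13.1]
force: [-0.4, 0.2, -0.3]
grip_width: 0.001
```

The fingers close fully above the knob. The image scale explains it: the 50 mm opening spans 104 px, so the tips lie about 0.175 m from the camera instead of 0.205 m. That puts them roughly 29 mm behind the reported TCP, at z≈0.046, just over the knob top. I'll reopen and go lower in small steps, watching the force.

Request:
apply_moves([
  [[0,0,0],[0,0,0]],
  [[0,0,0],[0,0,0]],
  [[0,0,0],[0,0,0]],
  [[0,0,0],[0,0,0]],
  [[0,0,-4],[0,0,0]],
  [[0,0,-8],[0,0,0]],
  [[0,0,-12],[0,0,0]],
  [[0,0,-12],[0,0,0]],
], hand=50)

```text
time_s: 8.2
tool_pos: [0.5477, 0.2306, 0.0044]
tool_rot: [180.0, 0.1, 13.1]
force: [-0.1, 0.3, -0.5]
grip_width: 0.0488
```

Run:
```python
from h import *
o,p=wrist(); print(o["time_s"],o["tool_pos"].round(4),o["force"].round(1),o["grip_width"])
a=p["image"][230:300,190:370,::-1]; a=(255*(a/255.)**.5).astype(np.uint8)
cv2.imwrite("pics/w5.png",cv2.resize(a,None,fx=4,fy=4,interpolation=cv2.INTER_CUBIC))
```

```text
8.2 [0.5477 0.2306 0.0044] [-0.1  0.3 -0.5] 0.04878778806845748
```

View pics/w5.png

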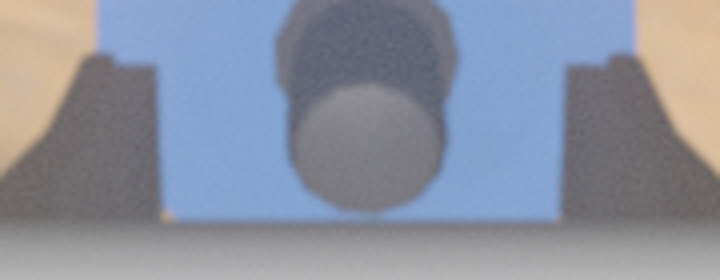

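The fingers stand clear on both sides of the knob with no contact force, and the scale again gives tips about 29 mm short of the TCP. I'll go 14 mm lower (tips at z≈0.019) and close.

Request:
apply_moves([
  [[0,0,-3],[0,0,0]],
  [[0,0,-7],[0,0,0]],
  [[0,0,-11],[0,0,0]],
  [[0,0,-14],[0,0,0]],
  [[0,0,-14],[0,0,0]],
  [[0,0,-14],[0,0,0]],
])

```text
time_s: 8.85
tool_pos: [0.5484, 0.2309, -0.0087]
tool_rot: [180.0, 0.0, 13.1]
force: [-0.2, -0.7, -0.4]
grip_width: 0.0502
```

Request:
apply_moves([
  [[0,0,0],[0,0,0]],
  [[0,0,0],[0,0,0]],
  [[0,0,0],[0,0,0]],
  [[0,0,0],[0,0,0]],
  [[0,0,0],[0,0,0]],
  [[0,0,0],[0,0,0]],
  [[0,0,0],[0,0,0]],
  [[0,0,0],[0,0,0]],
], hand=5, squeeze=25)

```text
time_s: 9.65
tool_pos: [0.5485, 0.2309, -0.0085]
tool_rot: [180.0, -0.0, 13.1]
force: [0.3, 0.3, 0.4]
grip_width: 0.0189
```

Gripped: opening 19 mm on the 20 mm knob. Now I lift and carry it toward the cup.

Request:
apply_moves([
  [[0,0,10],[0,0,0]],
  [[0,0,40],[0,0,0]],
  [[0,0,85],[0,0,0]],
  [[0,0,130],[0,0,0]],
  [[0,0,175],[0,0,0]],
  [[0,0,220],[0,0,0]],
  [[0,-5,265],[0,0,0]],
  [[0,-20,305],[0,0,0]],
])

```text
time_s: 10.45
tool_pos: [0.5475, 0.213, 0.2997]
tool_rot: [-179.9, -0.1, 13.3]
force: [0.7, 0.6, -1.8]
grip_width: 0.0189
```

Request:
apply_moves([
  [[-3,-30,15],[0,0,0]],
  [[-7,-70,20],[0,0,0]],
  [[-14,-112,20],[0,0,0]],
  [[-21,-155,20],[0,0,0]],
  [[-28,-198,20],[0,0,0]],
  [[-36,-240,20],[0,0,0]],
  [[-44,-282,20],[0,0,0]],
  [[-52,-325,20],[0,0,0]],
])

```text
time_s: 11.25
tool_pos: [0.4957, -0.1151, 0.3172]
tool_rot: [179.9, -0.0, 13.2]
force: [1.6, 0.6, -1.2]
grip_width: 0.0192
```

Request:
apply_moves([
  [[-8,-42,-10],[0,0,0]],
  [[-16,-85,-25],[0,0,0]],
  [[-25,-128,-40],[0,0,0]],
  [[-34,-170,-55],[0,0,0]],
  [[-43,-212,-65],[0,0,0]],
  [[-51,-250,-70],[0,0,0]],
  [[-55,-275,-70],[0,0,0]],
  [[-56,-285,-70],[0,0,0]],
])

```text
time_s: 12.05
tool_pos: [0.4386, -0.4019, 0.2461]
tool_rot: [180.0, 0.1, 12.9]
force: [0.7, -0.3, -0.1]
grip_width: 0.0189
```

Request:
apply_moves([
  [[0,0,0],[0,0,0]],
  [[0,0,0],[0,0,0]],
  [[0,0,0],[0,0,0]],
  [[0,0,0],[0,0,0]],
])

```text
time_s: 12.45
tool_pos: [0.4413, -0.3975, 0.2469]
tool_rot: [180.0, -0.0, 13.3]
force: [-0.6, -0.8, -0.9]
grip_width: 0.0192
```

```bash
cat > rim.py <<'E'
from h import *
import sys
# rim.py x0 y0 z D name : rim circle near a guess, from the wrist camera
x0,y0,z,D=map(float,sys.argv[1:5]); o,p=wrist(); print(o["time_s"],o["tool_pos"].round(4),o["tool_rot"].round(1),o["force"].round(1),o["grip_width"])
T=p["camera_from_world"];K=p["camera_matrix"]
proj=lambda X:(lambda c:c[:2]/c[2])(K@(T@np.r_[X,1])[:3])
g=cv2.cvtColor(p["image"],cv2.COLOR_RGB2GRAY).astype(np.float32); g=cv2.GaussianBlur(g,(0,0),.8)
gm=np.hypot(cv2.Sobel(g,5,1,0),cv2.Sobel(g,5,0,1)); a=np.linspace(0,2*np.pi,120); best=[]
for dx in np.arange(-.02,.0201,.001):
    for dy in np.arange(-.02,.0201,.001):
        P=np.array([proj([x0+dx+D/2*np.cos(t),y0+dy+D/2*np.sin(t),z]) for t in a],np.float32)
        best.append((np.minimum(cv2.remap(gm,P[:,0].copy(),P[:,1].copy(),1),200).mean(),round(x0+dx,3),round(y0+dy,3)))
best.sort(reverse=True); print(best[:4]); _,x,y=best[0]
im=cv2.resize(p["image"],None,fx=1.4,fy=1.4)
P=np.array([proj([x+D/2*np.cos(t),y+D/2*np.sin(t),z]) for t in a])*1.4
cv2.polylines(im,[P.astype(np.int32)],True,(255,0,255),1); save({"image":im},sys.argv[5])
E
python3 rim.py .519 -.408 .072 .057 w6.png
```

```text
12.45 [ 0.4413 -0.3975  0.2469] [180.   -0.   13.3] [-0.6 -0.8 -0.9] 0.019201340913539887
[(np.float32(117.91758), np.float64(0.518), np.float64(-0.41)), (np.float32(115.46384), np.float64(0.517), np.float64(-0.41)), (np.float32(105.9174), np.float64(0.518), np.float64(-0.409)), (np.float32(104.518906), np.float64(0.517), np.float64(-0.409))]
```

View pics/w6.png

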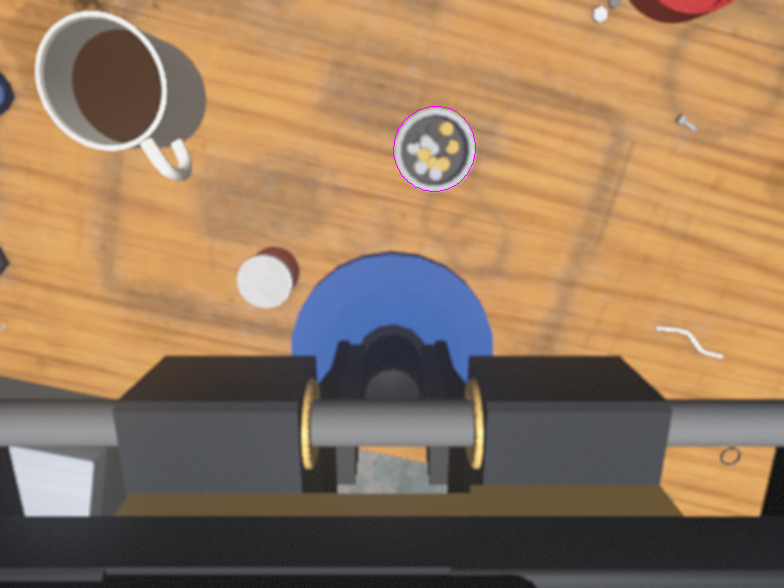

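The fit lies on the cup rim at (434,148), and the lid hangs level and centred in the fingers at (392,~345). Relative to the hand the cup is (+76, -12.5) mm. I'll move over it and lower.

Request:
apply_moves([
  [[15,-3,-10],[0,0,0]],
  [[40,-7,-35],[0,0,0]],
  [[65,-11,-70],[0,0,0]],
  [[75.5,-12.5,-105],[0,0,0]],
  [[75.5,-12.5,-135],[0,0,0]],
  [[75.5,-12.5,-155],[0,0,0]],
  [[75.5,-12.5,-165],[0,0,0]],
  [[75.5,-12.5,-165],[0,0,0]],
])

```text
time_s: 13.3
tool_pos: [0.5152, -0.4107, 0.0801]
tool_rot: [-179.9, 0.1, 13.1]
force: [0.1, -0.1, -0.2]
grip_width: 0.0189
```

Request:
apply_moves([
  [[0,0,-4],[0,0,0]],
  [[0,0,-8],[0,0,0]],
  [[0,0,-12],[0,0,0]],
  [[0,0,-16],[0,0,0]],
  [[0,0,-19],[0,0,0]],
  [[0,0,-21],[0,0,0]],
  [[0,0,-22],[0,0,0]],
  [[0,0,-22],[0,0,0]],
])

```text
time_s: 14.1
tool_pos: [0.5159, -0.4115, 0.0592]
tool_rot: [-180.0, 0.0, 13.1]
force: [0.6, -0.1, -0.6]
grip_width: 0.019
```

No contact yet; I lower in 1 mm steps until the lid seats.

Request:
apply_moves([
  [[0,0,-1],[0,0,0]],
  [[0,0,-1],[0,0,0]],
  [[0,0,-2],[0,0,0]],
  [[0,0,-2],[0,0,0]],
])

```text
time_s: 14.5
tool_pos: [0.516, -0.4117, 0.0575]
tool_rot: [180.0, -0.0, 13.1]
force: [-0.5, 0.6, -0.8]
grip_width: 0.019
```

Request:
apply_moves([
  [[0,0,-1],[0,0,0]],
  [[0,0,-1],[0,0,0]],
  [[0,0,-1],[0,0,0]],
])

```text
time_s: 14.8
tool_pos: [0.5162, -0.4118, 0.0575]
tool_rot: [179.9, -0.0, 13.1]
force: [-2.0, 0.7, 6.0]
grip_width: 0.0192
```

6 N of contact at the expected height means it is seated. I release, back off and check, with the mug also in view.

Request:
apply_moves([
  [[0,0,0],[0,0,0]],
  [[0,0,0],[0,0,0]],
  [[0,0,0],[0,0,0]],
  [[0,0,0],[0,0,0]],
  [[0,0,0],[0,0,0]],
  [[0,0,5],[0,0,0]],
  [[0,0,25],[0,0,0]],
  [[0,0,60],[0,0,0]],
], hand=50)

```text
time_s: 15.6
tool_pos: [0.5141, -0.4104, 0.1144]
tool_rot: [-179.7, 0.2, 13.1]
force: [0.7, -0.9, 0.3]
grip_width: 0.0498
```

Request:
apply_moves([
  [[0,0,30],[0,0,0]],
  [[-15,25,65],[0,0,0]],
  [[-35,60,100],[0,0,0]],
  [[-52,90,120],[0,0,0]],
  [[-58,98,130],[0,0,0]],
  [[-60,100,130],[0,0,0]],
  [[-60,100,130],[0,0,0]],
  [[-60,100,130],[0,0,0]],
])

```text
time_s: 16.4
tool_pos: [0.4553, -0.3126, 0.2447]
tool_rot: [-179.9, 0.1, 13.0]
force: [-0.7, 0.1, 0.6]
grip_width: 0.0496
```

```bash
python3 rim.py .518 -.410 .075 .076 w7a.png; python3 rim.py .511 -.187 .084 .084 w7.png; python3 lid.py cup_lid .075 w7b.png
```

```text
16.4 [ 0.4553 -0.3126  0.2447] [-1.799e+02  1.000e-01  1.300e+01] [-0.7  0.1  0.6] 0.049577209956842595
[(np.float32(91.17199), np.float64(0.516), np.float64(-0.41)), (np.float32(85.30713), np.float64(0.516), np.float64(-0.409)), (np.float32(85.23841), np.float64(0.517), np.float64(-0.41)), (np.float32(84.398056), np.float64(0.516), np.float64(-0.411))]
16.45 [ 0.4554 -0.3125  0.2446] [-1.799e+02  1.000e-01  1.300e+01] [ 0.2 -0.5 -0.7] 0.0499383148939618
[(np.float32(180.78703), np.float64(0.509), np.float64(-0.186)), (np.float32(171.1065), np.float64(0.509), np.float64(-0.187)), (np.float32(158.62175), np.float64(0.508), np.float64(-0.186)), (np.float32(150.04999), np.float64(0.508), np.float64(-0.187))]
16.5 [ 0.4555 -0.3123  0.2447] [-1.7987e+02  8.0000e-02  1.3040e+01] [ 0.5 -0.3 -0.4] 0.04996457341493407
0.74 [347.6, 104.4, 432.5, 182.7] (array([ 0.5166, -0.4098]), np.float64(0.0754))
```

View pics/w7.png

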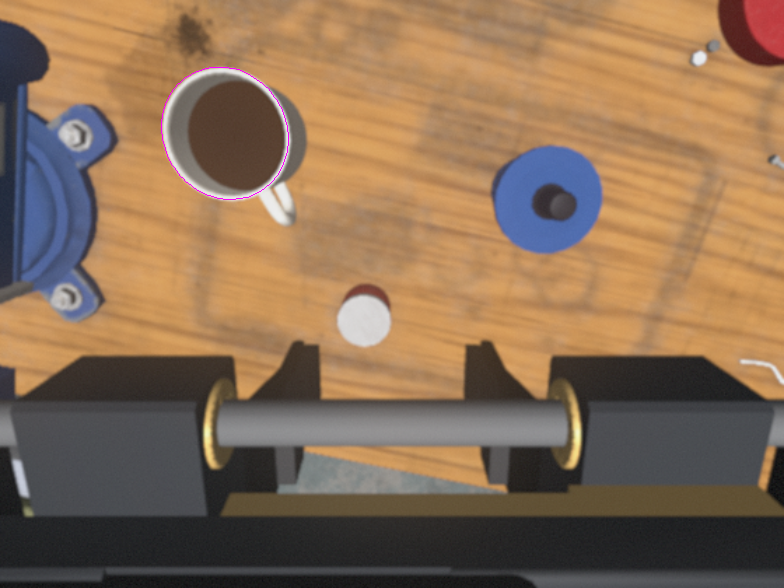

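The blue lid lies on the cup at (548,199), fitted centre (0.516, -0.410), 75 mm across at lid height: seated. The mug rim fits at (225,133), i.e. (0.509, -0.186). Now the white lid.

Request:
apply_moves([
  [[5,15,20],[0,0,0]],
  [[12,45,45],[0,0,0]],
  [[20,82,65],[0,0,0]],
  [[28,124,75],[0,0,0]],
  [[36,166,75],[0,0,0]],
  [[44,208,75],[0,0,0]],
  [[50,250,75],[0,0,0]],
  [[50,293,75],[0,0,0]],
])

```text
time_s: 17.4
tool_pos: [0.5064, -0.0171, 0.3209]
tool_rot: [-180.0, 0.0, 13.1]
force: [-0.2, 0.9, 0.4]
grip_width: 0.0498
```

Request:
apply_moves([
  [[0,43,0],[0,0,0]],
  [[0,86,0],[0,0,0]],
  [[0,129,0],[0,0,0]],
  [[0,172,0],[0,0,0]],
  [[0,215,0],[0,0,0]],
  [[0,258,0],[0,0,0]],
  [[0,301,-10],[0,0,0]],
  [[0,340,-25],[0,0,0]],
])

```text
time_s: 18.2
tool_pos: [0.5064, 0.3237, 0.2964]
tool_rot: [-179.9, -0.1, 13.1]
force: [0.6, -0.7, 0.6]
grip_width: 0.05
```

Request:
apply_moves([
  [[-4,30,-15],[0,0,0]],
  [[-8,55,-50],[0,0,0]],
  [[-12,70,-92],[0,0,0]],
  [[-13,75,-134],[0,0,0]],
  [[-13,75,-170],[0,0,0]],
  [[-13,75,-195],[0,0,0]],
  [[-13,75,-205],[0,0,0]],
  [[-13,75,-205],[0,0,0]],
])

```text
time_s: 19.0
tool_pos: [0.4924, 0.3956, 0.0898]
tool_rot: [180.0, 0.2, 13.1]
force: [-0.4, -0.2, 0.5]
grip_width: 0.0501
```

Request:
apply_moves([
  [[0,0,0],[0,0,0]],
  [[0,0,0],[0,0,0]],
  [[0,0,0],[0,0,0]],
])

```text
time_s: 19.3
tool_pos: [0.4937, 0.3971, 0.093]
tool_rot: [-180.0, -0.1, 13.1]
force: [-0.1, -0.1, -0.8]
grip_width: 0.0502
```

```bash
python3 lid.py mug_lid .007 w8.png; python3 rim.py .4925 .396 .008 .109 w8b.png
```

```text
19.3 [0.4937 0.3971 0.093 ] [-1.7995e+02 -1.4000e-01  1.3100e+01] [-0.1 -0.1 -0.8] 0.05017678024989434
0.84 [1.1, 243.6, 67.0, 353.2] (array([0.3928, 0.5884]), np.float64(0.0471))
0.82 [206.8, 134.0, 349.1, 266.9] (array([0.4921, 0.3965]), np.float64(0.108))
19.4 [0.4934 0.3968 0.0924] [-1.80e+02 -1.00e-01  1.31e+01] [ 0.6 -0.4 -0. ] 0.04994473724965598
[(np.float32(196.77711), np.float64(0.492), np.float64(0.396)), (np.float32(179.57643), np.float64(0.492), np.float64(0.396)), (np.float32(177.49667), np.float64(0.492), np.float64(0.397)), (np.float32(165.24503), np.float64(0.492), np.float64(0.395))]
```

Lid centred within 1.5 mm under the hand. Descend and grip.

Request:
apply_moves([
  [[-1,-1,-20],[0,0,0]],
  [[-1,-1,-50],[0,0,0]],
  [[-1,-1,-75],[0,0,0]],
  [[-1,-1,-90],[0,0,0]],
  [[-1,-1,-97],[0,0,0]],
  [[-1,-1,-100],[0,0,0]],
  [[-1,-1,-100],[0,0,0]],
  [[-1,-1,-100],[0,0,0]],
])

```text
time_s: 20.25
tool_pos: [0.4925, 0.3961, -0.0074]
tool_rot: [-180.0, -0.1, 13.1]
force: [-0.7, -0.1, -0.0]
grip_width: 0.0496
```

Request:
apply_moves([
  [[0,0,0],[0,0,0]],
  [[0,0,0],[0,0,0]],
  [[0,0,0],[0,0,0]],
  [[0,0,0],[0,0,0]],
  [[0,0,0],[0,0,0]],
  [[0,0,0],[0,0,0]],
  [[0,0,0],[0,0,0]],
  [[0,0,0],[0,0,0]],
], hand=5, squeeze=25)

```text
time_s: 21.05
tool_pos: [0.4919, 0.3955, -0.0085]
tool_rot: [180.0, -0.0, 13.1]
force: [0.0, -1.0, 1.5]
grip_width: 0.0192
```

Gripped (19 mm). Lift and carry over to the mug.

Request:
apply_moves([
  [[0,0,10],[0,0,0]],
  [[0,0,40],[0,0,0]],
  [[0,0,85],[0,0,0]],
  [[0,0,130],[0,0,0]],
  [[0,0,175],[0,0,0]],
  [[0,0,220],[0,0,0]],
  [[2,-5,265],[0,0,0]],
  [[5,-20,305],[0,0,0]],
])

```text
time_s: 21.85
tool_pos: [0.4956, 0.377, 0.2995]
tool_rot: [-179.9, -0.1, 13.3]
force: [0.8, -0.3, -1.1]
grip_width: 0.0187
```

Request:
apply_moves([
  [[3,-30,15],[0,0,0]],
  [[6,-70,20],[0,0,0]],
  [[10,-112,20],[0,0,0]],
  [[12,-154,20],[0,0,0]],
  [[12,-196,20],[0,0,0]],
  [[12,-238,20],[0,0,0]],
  [[12,-280,20],[0,0,0]],
  [[12,-322,20],[0,0,0]],
])

```text
time_s: 22.65
tool_pos: [0.5083, 0.0521, 0.317]
tool_rot: [179.9, -0.0, 13.1]
force: [-0.5, 0.4, -1.2]
grip_width: 0.0188
```

Request:
apply_moves([
  [[0,-42,0],[0,0,0]],
  [[0,-84,0],[0,0,0]],
  [[0,-126,0],[0,0,0]],
  [[0,-166,-10],[0,0,0]],
  [[0,-200,-40],[0,0,0]],
  [[0,-225,-70],[0,0,0]],
  [[0,-237,-90],[0,0,0]],
  [[0,-240,-100],[0,0,0]],
])

```text
time_s: 23.45
tool_pos: [0.5073, -0.188, 0.2143]
tool_rot: [-179.9, 0.2, 13.0]
force: [0.4, -0.1, -1.6]
grip_width: 0.0194
```

Request:
apply_moves([
  [[0,0,0],[0,0,0]],
  [[0,0,0],[0,0,0]],
  [[0,0,0],[0,0,0]],
  [[0,0,0],[0,0,0]],
])

```text
time_s: 23.85
tool_pos: [0.5098, -0.1858, 0.2178]
tool_rot: [179.9, -0.1, 13.2]
force: [0.2, 0.4, -1.3]
grip_width: 0.0189
```

```bash
python3 rim.py .509 -.186 .084 .084 w9.png
```

```text
23.85 [ 0.5098 -0.1858  0.2178] [ 1.799e+02 -1.000e-01  1.320e+01] [ 0.2  0.4 -1.3] 0.0189423999490898
[(np.float32(58.174), np.float64(0.509), np.float64(-0.186)), (np.float32(57.726345), np.float64(0.509), np.float64(-0.185)), (np.float32(55.974575), np.float64(0.51), np.float64(-0.186)), (np.float32(55.654182), np.float64(0.51), np.float64(-0.187))]
```

View pics/w9.png

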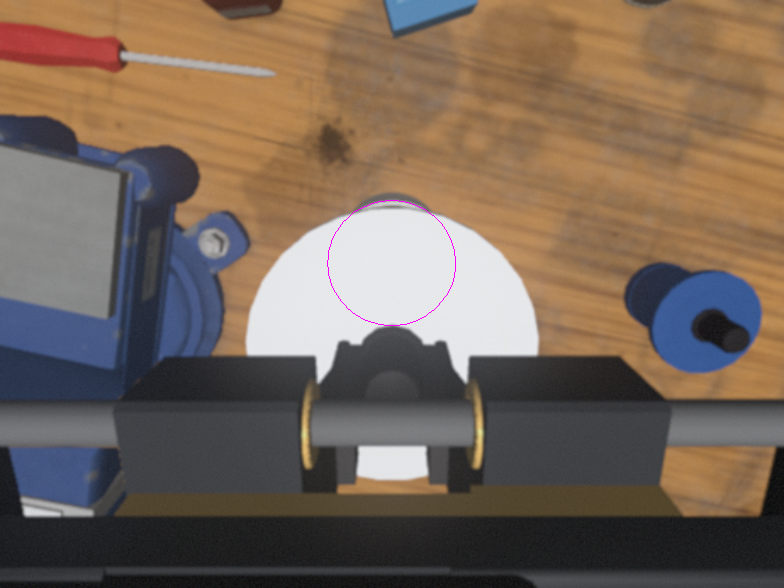

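The visible part of the mug rim at (392,200) agrees with the fit, and the lid is centred over it. Lowering.

Request:
apply_moves([
  [[0,0,-15],[0,0,0]],
  [[0,0,-45],[0,0,0]],
  [[0,0,-80],[0,0,0]],
  [[0,0,-105],[0,0,0]],
  [[0,0,-120],[0,0,0]],
  [[0,0,-127],[0,0,0]],
  [[0,0,-130],[0,0,0]],
  [[0,0,-130],[0,0,0]],
])

```text
time_s: 24.7
tool_pos: [0.5095, -0.1867, 0.087]
tool_rot: [180.0, -0.1, 13.1]
force: [0.4, -0.3, -0.7]
grip_width: 0.0191
```

Request:
apply_moves([
  [[0,0,-3],[0,0,0]],
  [[0,0,-6],[0,0,0]],
  [[0,0,-9],[0,0,0]],
  [[0,0,-12],[0,0,0]],
  [[0,0,-14],[0,0,0]],
  [[0,0,-16],[0,0,0]],
  [[0,0,-16],[0,0,0]],
  [[0,0,-16],[0,0,0]],
])

```text
time_s: 25.5
tool_pos: [0.5089, -0.1866, 0.0704]
tool_rot: [180.0, 0.0, 13.1]
force: [0.1, -0.6, -1.1]
grip_width: 0.019
```

Request:
apply_moves([
  [[0,0,-1],[0,0,0]],
  [[0,0,-1],[0,0,0]],
  [[0,0,-1],[0,0,0]],
])

```text
time_s: 25.8
tool_pos: [0.5089, -0.1866, 0.0694]
tool_rot: [180.0, -0.0, 13.1]
force: [-0.8, -0.0, -0.8]
grip_width: 0.0194
```

Request:
apply_moves([
  [[0,0,-1],[0,0,0]],
  [[0,0,-1],[0,0,0]],
  [[0,0,-1],[0,0,0]],
])

```text
time_s: 26.1
tool_pos: [0.5091, -0.1867, 0.0689]
tool_rot: [180.0, -0.0, 13.1]
force: [-0.9, 1.0, 5.4]
grip_width: 0.0189
```

Seated with 5 N at the expected height. Release, rise and check both.

Request:
apply_moves([
  [[0,0,0],[0,0,0]],
  [[0,0,0],[0,0,0]],
  [[0,0,0],[0,0,0]],
  [[0,0,0],[0,0,0]],
  [[0,0,0],[0,0,0]],
  [[0,0,5],[0,0,0]],
  [[0,0,25],[0,0,0]],
  [[0,0,60],[0,0,0]],
], hand=50)

```text
time_s: 26.9
tool_pos: [0.507, -0.1859, 0.1271]
tool_rot: [-179.8, 0.2, 13.1]
force: [0.1, -1.1, 0.0]
grip_width: 0.0498
```

Request:
apply_moves([
  [[0,0,30],[0,0,0]],
  [[-10,-25,65],[0,0,0]],
  [[-25,-60,100],[0,0,0]],
  [[-37,-90,125],[0,0,0]],
  [[-43,-105,145],[0,0,0]],
  [[-45,-110,150],[0,0,0]],
  [[-45,-110,150],[0,0,0]],
  [[-45,-110,150],[0,0,0]],
])

```text
time_s: 27.7
tool_pos: [0.4642, -0.2947, 0.2772]
tool_rot: [-179.9, 0.0, 13.2]
force: [0.5, -0.5, -0.0]
grip_width: 0.0503
```

Request:
apply_moves([
  [[0,0,0],[0,0,0]],
  [[0,0,0],[0,0,0]],
  [[0,0,0],[0,0,0]],
])

```text
time_s: 28.0
tool_pos: [0.464, -0.2958, 0.2778]
tool_rot: [-180.0, 0.0, 13.2]
force: [0.3, -0.4, 0.1]
grip_width: 0.05
```

```bash
python3 rim.py .517 -.410 .075 .076 wa.png; python3 rim.py .509 -.186 .087 .109 w10.png
```

```text
28.0 [ 0.464  -0.2958  0.2778] [-180.     0.    13.2] [ 0.3 -0.4  0.1] 0.049988621300627395
[(np.float32(85.46489), np.float64(0.516), np.float64(-0.41)), (np.float32(81.739235), np.float64(0.517), np.float64(-0.41)), (np.float32(80.34949), np.float64(0.516), np.float64(-0.411)), (np.float32(78.22639), np.float64(0.516), np.float64(-0.409))]
28.05 [ 0.464 -0.296  0.278] [-180.     0.    13.2] [-0.1 -0.1  0.6] 0.049810446608559614
[(np.float32(189.01448), np.float64(0.509), np.float64(-0.187)), (np.float32(183.9528), np.float64(0.509), np.float64(-0.186)), (np.float32(179.692), np.float64(0.508), np.float64(-0.187)), (np.float32(168.40778), np.float64(0.51), np.float64(-0.187))]
```

The viewer limit is reached, but the fits are clear: the white lid is at (0.509, -0.187) and the blue lid at (0.516, -0.410), both at their seated heights, and the arm is clear with no force. Handing in.

```bash
python3 -c "
from cell import env; print(env.sign_off())"
```

```text
the job is handed in; nothing more can be done
None
```

Both lids are on: the small blue lid on the blue parts cup and the big white lid on the enamel mug right of the vise. I handed the job in at about 28 s of the 72 s allowed.

- **Blue lid:** its centre fits at (0.516, -0.410), 2 mm from the cup mouth. It met about 6 N of contact at the seated height before I let go. A picture after release shows it lying on the cup.
- **White lid:** its centre fits at (0.509, -0.187), 1 mm from the mug mouth. It met about 5 N at the seated height.
- **After release:** the full-size lid outlines fit at the heights expected when seated. The arm stood clear of everything with no force on it.

**What failed or disagreed:**
- **First grasp:** my first attempt on the blue lid closed on nothing. By the image scale, the fingertips end about 29 mm short of the reported tool point. I went lower and the grasp held, and I used the same correction for the white lid.
- **Top camera:** it placed the cup and mug mouths 4 to 7 mm off in x from the wrist camera. I used the wrist camera's values.
- **Last check:** the picture limit was reached, so the final view of the white lid was checked only by the numeric fit, not by eye. I took "level" from the contact heights and outlines and did not measure tilt separately.

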